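# Stand the tipped-over parts bin up and push it home against the stop rail

## Robot

A 6-joint arm with a two-finger parallel gripper is mounted at the origin on a cart in front of the work surface, level with it; the furniture and walls round the work are solid. World frame = base frame: x ahead of the robot, y to its left, z up, the work surface at z = 0. Lengths are in m, angles in rad, forces in N, time in s.
With the tool pointing down it reaches from about 0.4 to 0.825 m from the base axis. Payload 7 kg.
Tool frame: the origin (TCP) lies at the centre of the arm's flange, where the gripper is bolted on; the fingertips stand 178 mm ahead of it and the grasp point (between the pads) lies 159 mm ahead of it; x points along the fingers, y is the direction in which the jaws open and shut, and the axes are right-handed (so a half turn about x gives the same grasp; the last joint's range is limited). The gripper opens to 88 mm and grips with 3 to 60 N. Pads are 19 mm wide; open, the fingers measure 130 mm over their backs; the gripper's body (78 mm by 193 mm) begins 47 mm behind the grasp point.
Start: joints at [1.403, 0.359, 0.012, 0, -1.224, -0.288], TCP at [0.297, 0.606, 0.405] pointing down, gripper open.
Joint ranges: [-3.07, 3.07], [-1.43, 2.12], [-1.02, 1.25], [-3.03, 1.67], [-3.05, -0], [-3.03, 3.03]. Speed limits (rad/s): [2.39, 2.39, 3.01, 3.14, 3.14, 3.14].

## Interface

Orientations are given as [roll, pitch, yaw] about the fixed x, y, z axes, in that order (R = Rz(yaw) Ry(pitch) Rx(roll)).
In Python, from station import status, viewer, arm gives the robot as it stands. The module is installed in compiled form; this text tells all that it offers.
- The arm moves only by the tool apply_moves, never from a script. Its argument "commands" is a list of rows, each an object of numbers: "dx", "dy", "dz": the shift along the world's x, y, z in mm; "spin": the turn about the world's z in degrees; "hand": the closure, from 0 (fully open) to 1 (shut). A call has exactly 5 rows; each row shifts and turns the commanded pose from where the row before left it; what a row does not reach is not made up. A row lasts 1/8 s, in which the tool goes at most 62.5 mm and 10.7 degrees, less where a joint would pass 70% of its speed; a pose out of reach is approached as far as the arm can. A call is refused whole if a number of a shift passes 62.5 or a number of a turn 10.7, either way. A call with a gripper value outside its range is refused whole. The fingers move at their own pace and stop on an object; "grip_force" is the grip in N (left out, the last holds). Time passes only in rows, so rows that do not move let the fingers close, or fill a call up. It gives the time, the measured TCP pose, the force and the opening at its end, in the units of the state.
- status.get_state(): the state, without advancing time (a new reading comes with each control period).
- viewer.grab_frame(name): name is "side" or "top"; returns the picture (384x512x3 uint8, red, green, blue); there is no depth.
- viewer.camera_info(name): a dict with "fx", "fy", "cx", "cy" (pixels), "eye" and "attitude" of the camera in the world. Camera axes: x right, y up, looking along -z (the intrinsics and any distortion apply to the point x, -y, -z); pixel columns grow to the right and rows downward; lengths in m; the calibration is good to about 2 mm. A picture is of the moment at which its call begins. camera_info takes no time and is no camera call.
- arm.job_done(): hands the job in, once; it reports no verdict.
The state is a dict: "t": time; "q": joint angles; "qd": joint speeds; "joint_efforts": joint torques, N m; "eef_pos": TCP position; "ee_rot": TCP orientation; "force": force on the tool from outside, world axes, zero at the start; "moment": the same for the moment, N m; "width": finger opening in m.
Only numpy, scipy, OpenCV 4.12 (cv2) and the standard library are available. Lean on these libraries where they do the work, as an engineer would, in place of code of your own. Each camera call takes 0.05 s, during which the arm holds its last target.

## Task

The small parts bin has fallen on its long side. Without gripping or lifting it, push it over with the fingertips so that it stands on its base, mouth up, and then push it gently along the bench until its long side lies flush against the upright face of the metal stop rail, neither end sticking out past the rail. Leave everything else where it is and finish clear of the bin.

Things in the scene. Friction and masses are not known exactly. Their poses are not given: they have to be found in the camera images.
- parts_bin: The only small blue open bin, hollow, 0.1 to 0.2 kg, loose. Origin: centre of its underside; own z points out of the mouth, own x across its width, own y to the closed back end. Base: x -33 to 33, y -54 to 61 mm; flat 3 mm side walls, 50 mm deep at the back, slanting down to the 24 mm low front; lips reach to y = -65 and 65. At the start it lies on its -x side, own x up, 66 mm high.
- mouth_rim (a point): Point to push at, own (33, 15, 45) mm: on the upper side wall just inside the rim of the mouth. The mouth faces away from the rail. Pushed towards the rail here, the bin turns over its lower base edge (the heel), which hardly moves; past about 30 degrees it falls onto its base by itself.
- foot_open (a point): Point on the bin's lower edge, own (33, -54, 0) mm: the open-front end of the side that faces the rail, and is to lie against it, once the bin is up; upright, the bin reaches 66 mm from the heel towards the rail
- foot_back (a point): Point on the bin's lower edge, own (33, 61, 0) mm: the back end of the side that is to lie against the rail
- heel_open (a point): Point on the bin's base edge over which it tips, own (-33, -54, 0) mm, front end; at the start about 85 to 150 mm from the rail face
- heel_back (a point): Point on the bin's base edge over which it tips, own (-33, 61, 0) mm, back end
- stop_rail: Bare aluminium angle, 180 mm long, 25 mm high, screwed to the bench. Origin at bench height in the middle of its stop face; own x runs along the rail, own y points out of the stop face towards the bin, z up. The face is the plane y = 0, x -90 to 90 mm; upright leg 5 mm thick, a flat screwed foot reaches back to y = -31 mm.
- sensor: Loose black speed sensor with a brass tip, 22 x 84 x 20 mm, lying behind the rail; origin at the centre of its underside. To be left alone.
- bolt: Loose steel bolt standing on its head, 24 mm across, 68 mm high, beyond the back end of the bin; origin at the centre of its underside. To be left alone.
- nut: Loose steel hexagon nut, 24 x 27 x 13 mm, lying behind the rail; origin at the centre of its underside. To be left alone.

How it is judged:
By the outcome, as a careful person would: the job done as asked, in the order asked, and still so for the second after the job is handed in, with the robot touching nothing.
It also fails if it takes over 40 s, if anything falls off the work surface, if the arm or the gripper's body presses on something with over 40 N, if the wrist force passes 120 N, or if a joint passes its speed limit or range.

## Working session

There is one attempt and no reset: what is moved stays moved. The work goes in short steps, Python scripts to look and compute and a tool call to move; the robot and the scene stay as the last step left them, time stands still between calls to the robot, and variables do not carry over. Pictures are saved under pics/ and viewed, and the job is handed in when it is done.

Besides the shell and the picture viewer there is one more tool, called after "Emit:" as name(argument=value, ...) on one line, values as JSON. apply_moves: Moves the arm, as the interface text tells. Its arguments: {"type":"object","properties":{"commands":{"type":"array","items":{"type":"object","properties":{"dx":{"type":"number"},"dy":{"type":"number"},"dz":{"type":"number"},"spin":{"type":"number"},"hand":{"type":"number"}}}},"grip_force":{"type":"number"}},"required":["commands"]}

```bash
mkdir -p pics; python3 - <<'E'
from station import status, viewer
import cv2
print(status.get_state())
for n in("side","top"):
    print(n,viewer.camera_info(n))
    cv2.imwrite(f"pics/{n}0.png",viewer.grab_frame(n)[:,:,::-1])
E
```

```text
{'t': 0.0, 'q': array([ 1.40311019e+00,  3.59408635e-01,  1.10762869e-02, -3.55339958e-04,
       -1.22409591e+00, -2.88106286e-01]), 'qd': array([ 0.00053916,  0.00221966,  0.0002571 ,  0.00074301, -0.00131477,
       -0.00034712]), 'joint_efforts': array([ 1.42080757e-03, -5.82723856e+01,  2.93050396e+01,  6.99701115e+00,
        7.12331981e-03, -1.60876893e-04]), 'eef_pos': array([0.29702959, 0.60592766, 0.40371502]), 'ee_rot': array([ 1.65702746,  1.56913055, -1.94047863]), 'force': array([ 0.20472639, -0.76598459, -0.63246611]), 'moment': array([ 0.03405127,  0.02573853, -0.04733364]), 'width': 0.08733036935223532}
side {'fx': 488.60317463362605, 'fy': 488.60317463362605, 'cx': 251.03875405661893, 'cy': 190.826708463871, 'eye': array([-0.18861199, -0.30234785,  0.56090875]), 'attitude': array([ 0.97766948,  0.00299204, -1.23895819])}
top {'fx': 397.76360193164396, 'fy': 397.76360193164396, 'cx': 262.0767272411289, 'cy': 191.16315962159476, 'eye': array([ 0.39743394, -0.05899884,  0.90027524]), 'attitude': array([ 1.27201088e-01, -1.47407702e-03, -1.58578923e+00])}
```

View pics/side0.png

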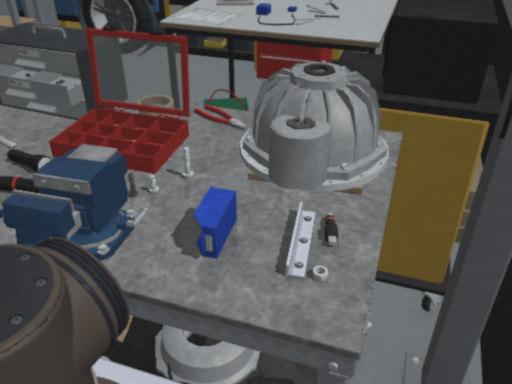

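View pics/top0.png

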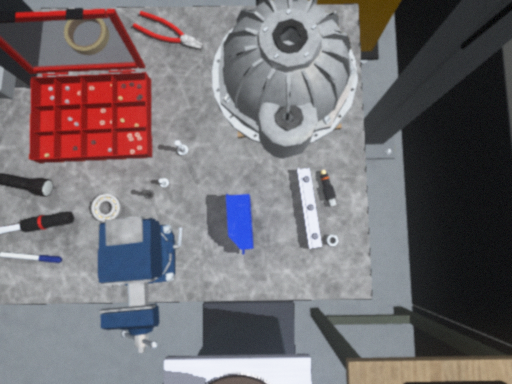

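```bash
cat > h.py <<'E'
import numpy as np,cv2
from station import status, viewer
from scipy.spatial.transform import Rotation as R
C={n:viewer.camera_info(n) for n in("side","top")}
def ray(n,u,v):
    c=C[n];d=np.array([(u-c["cx"])/c["fx"],-(v-c["cy"])/c["fy"],-1.])
    return c["eye"],R.from_euler("xyz",c["attitude"]).as_matrix()@d
def onz(n,u,v,z):
    e,d=ray(n,u,v);return e+d*(z-e[2])/d[2]
def proj(n,p):
    c=C[n];q=R.from_euler("xyz",c["attitude"]).as_matrix().T@(np.array(p)-c["eye"])
    return np.array([c["cx"]+c["fx"]*q[0]/-q[2],c["cy"]-c["fy"]*q[1]/-q[2]])
def tri(pt,ps):
    (a,d),(b,e)=ray("top",*pt),ray("side",*ps)
    s=np.linalg.lstsq(np.c_[d,-e],b-a,rcond=None)[0]
    x,y=a+s[0]*d,b+s[1]*e
    return (x+y)/2,np.linalg.norm(x-y)
def crop(img,x0,y0,w,h,k,name):
    cv2.imwrite(name,cv2.resize(img[y0:y0+h,x0:x0+w],None,fx=k,fy=k,interpolation=cv2.INTER_CUBIC))
E
python3 - <<'E'
from h import *
a=cv2.imread("pics/top0.png");b=cv2.imread("pics/side0.png")
crop(a,190,140,160,120,5,"pics/topc.png");crop(b,180,170,175,130,4.5,"pics/sidec.png")
E
```

```text
(no output)
```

View pics/topc.png

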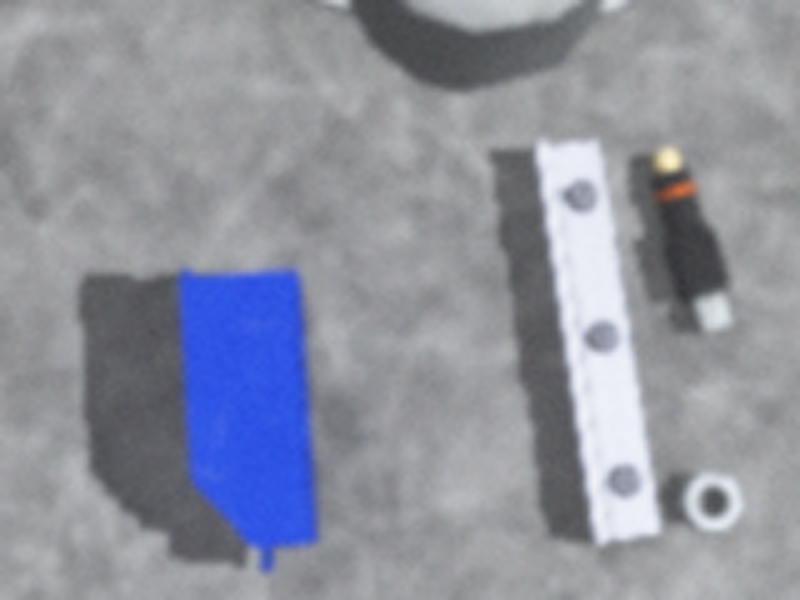

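View pics/sidec.png

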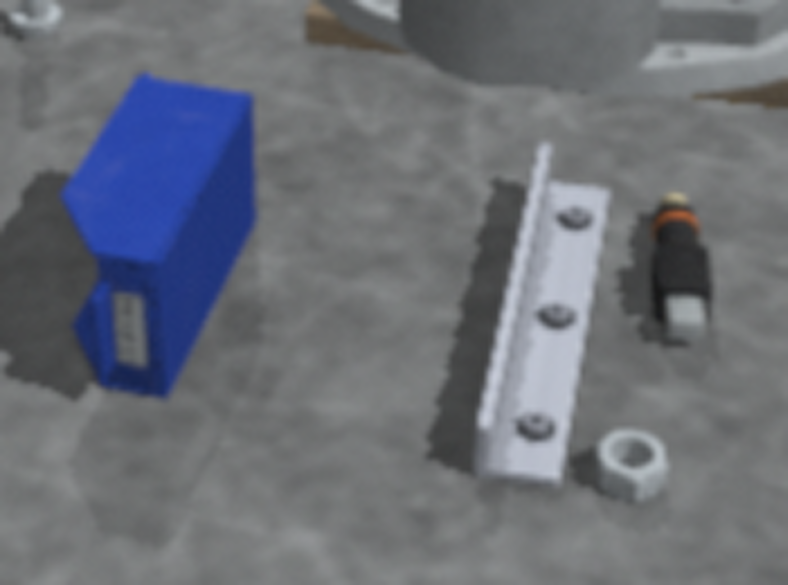

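```bash
python3 - <<'E'
from h import *
a=cv2.imread("pics/top0.png").astype(int);b=cv2.imread("pics/side0.png").astype(int)
for n,im in(("top",a),("side",b)):
    m=((im[...,0]>90)&(im[...,0]>im[...,1]*1.8)&(im[...,0]>im[...,2]*1.8)).astype(np.uint8)
    m[:, :190]=0; m[:150]=0
    cs=cv2.findContours(m,0,2)[0];c=max(cs,key=cv2.contourArea)
    print(n,cv2.approxPolyDP(c,2,True)[:,0].tolist())
T=lambda x,y:(190+(x+.5)/5-.5,140+(y+.5)/5-.5)
S=lambda x,y:(180+(x+.5)/4.5-.5,170+(y+.5)/4.5-.5)
pts={"baseback":(299,270,.066),"basefront":(318,542,.066),"rimback":(181,272,.066),"slant":(191,478,.066),"lipfront":(250,540,.066),
"rail far":(537,143,.025),"rail near":(595,543,.025)}
for k,(x,y,z) in pts.items(): print(k,(onz("top",*T(x,y),z)*1e3).round(1))
pts={"baseback":(253,95,.066),"basefront":(162,262,.066),"basefrontbottom":(166,396,0),"basebackbottom":(255,220,0),"slant":(64,190,.066),"rim back":(140,76,.066),
"rail far":(543,145,.025),"rail near":(480,420,.025),"railnear bot":(478,472,0)}
for k,(x,y,z) in pts.items(): print(k,(onz("side",*S(x,y),z)*1e3).round(1))
for k,p,q in (("bb",(299,270),(253,95)),("bf",(318,542),(162,262)),("rn",(595,543),(480,420)),("rf",(537,143),(543,145))):
    r=tri(T(*p),S(*q));print("tri",k,(r[0]*1e3).round(1),r[1]*1e3)
for nm,u,v in(("motor side",288,150),("bolt",181,148)):print(nm,onz("top",u,v,0),onz("top",u,v,.15))
E
```

```text
top [[226, 195], [228, 235], [243, 253], [245, 248], [252, 247], [249, 196]]
side [[211, 187], [194, 214], [202, 227], [197, 241], [202, 254], [206, 255], [203, 254], [204, 235], [207, 233], [213, 237], [216, 257], [235, 220], [235, 192]]
baseback [499.3 -35.   66. ]
basefront [385.4 -41.6  66. ]
rimback [499.2  14.9  66. ]
slant [412.6  11.   66. ]
lipfront [386.7 -13.4  66. ]
rail far [ 559.9 -140.8   25. ]
rail near [ 382.6 -161.4   25. ]
baseback [496.5 -35.5  66. ]
basefront [384.5 -42.2  66. ]
basefrontbottom [385.6 -40.3   0. ]
basebackbottom [499.9 -33.8   0. ]
slant [413.1   9.7  66. ]
rim back [494.7  13.   66. ]
rail far [ 557.2 -142.5   25. ]
rail near [ 384.4 -163.2   25. ]
railnear bot [ 384.1 -163.5    0. ]
tri bb [499.5 -34.7  63.9] 0.5178000884178839
tri bf [385.4 -41.7  65.1] 0.2066554180582953
tri rn [ 382.9 -162.4   25.9] 2.232318723631516
tri rf [ 560.5 -141.4   22.5] 0.7699210375614052
motor side [ 0.60761033 -0.12343471  0.        ] [ 0.57259164 -0.11269869  0.15      ]
bolt [0.6159614  0.12396381 0.        ] [0.5795513  0.09347936 0.15      ]
```

```bash
python3 - <<'E'
from h import *
s=status.get_state()
M=R.from_euler("xyz",s["ee_rot"]).as_matrix();print(M.round(3)); print("jaw angle",np.degrees(np.arctan2(M[1,1],M[0,1])))
print("vise",tri((125,232),(97,152)))
E
```

```text
[[-0.001 -0.44  -0.898]
 [-0.001 -0.898  0.44 ]
 [-1.     0.002 -0.   ]]
jaw angle -116.1217829876641
vise (array([0.42177127, 0.19519026, 0.14508545]), np.float64(0.007004251849197753))
```

Emit:
apply_moves(commands=[{"dx": 13, "dy": -46, "spin": -6, "hand": 0.6}, {"dx": 13, "dy": -46, "spin": -6, "hand": 0.6}, {"dx": 13, "dy": -46, "spin": -6, "hand": 0.6}, {"dx": 13, "dy": -46, "spin": -6, "hand": 0.6}, {"dx": 13, "dy": -46, "spin": -6, "hand": 0.6}], grip_force=20)

```text
invalid input at $.commands[0]: expected keys dx, dy, dz, spin, hand
```

Emit:
apply_moves(commands=[{"dx": 18, "dy": -46, "spin": -6, "hand": 0.6}, {"dx": 18, "dy": -46, "spin": -6, "hand": 0.6}, {"dx": 18, "dy": -46, "spin": -6, "hand": 0.6}, {"dx": 18, "dy": -46, "spin": -6, "hand": 0.6}, {"dx": 18, "dy": -46, "spin": -6, "hand": 0.6}])

```text
invalid input at $.commands[0]: expected keys dx, dy, dz, spin, hand
```

Emit:
apply_moves(commands=[{"dx": 13, "dy": -46, "dz": 0, "spin": -6, "hand": 0.6}, {"dx": 13, "dy": -46, "dz": 0, "spin": -6, "hand": 0.6}, {"dx": 13, "dy": -46, "dz": 0, "spin": -6, "hand": 0.6}, {"dx": 13, "dy": -46, "dz": 0, "spin": -6, "hand": 0.6}, {"dx": 13, "dy": -46, "dz": 0, "spin": -6, "hand": 0.6}], grip_force=20)

```text
t: 0.72
eef_pos: [0.3622, 0.3744, 0.4044]
ee_rot: [1.925, 1.57, -2.199]
force: [0.8, 0.0, -0.1]
width: 0.0432
```

Emit:
apply_moves(commands=[{"dx": 18, "dy": -46, "dz": 0, "spin": -6, "hand": 0.6}, {"dx": 18, "dy": -46, "dz": 0, "spin": -6, "hand": 0.6}, {"dx": 18, "dy": -46, "dz": 0, "spin": -6, "hand": 0.6}, {"dx": 18, "dy": -46, "dz": 0, "spin": -6, "hand": 0.6}, {"dx": 18, "dy": -46, "dz": 0, "spin": -6, "hand": 0.6}])

```text
t: 1.35
eef_pos: [0.4523, 0.1445, 0.4046]
ee_rot: [0.348, 1.571, 1.984]
force: [0.4, 0.7, -0.4]
width: 0.0348
```

Emit:
apply_moves(commands=[{"dx": 2, "dy": -46, "dz": 0, "spin": 0, "hand": 0.6}, {"dx": 2, "dy": -46, "dz": 0, "spin": 0, "hand": 0.6}, {"dx": 0, "dy": 0, "dz": -40, "spin": 0, "hand": 0.6}, {"dx": 0, "dy": 0, "dz": -40, "spin": 0, "hand": 0.6}, {"dx": 0, "dy": 0, "dz": -40, "spin": 0, "hand": 0.6}])

```text
t: 1.98
eef_pos: [0.4559, 0.0537, 0.2836]
ee_rot: [-0.915, 1.57, 0.723]
force: [0.6, -0.1, -0.7]
width: 0.035
```

Emit:
apply_moves(commands=[{"dx": 0, "dy": 0, "dz": -25, "spin": 0, "hand": 0.6}, {"dx": 0, "dy": 0, "dz": -15, "spin": 0, "hand": 0.6}, {"dx": 0, "dy": 0, "dz": -10, "spin": 0, "hand": 0.6}, {"dx": 0, "dy": 0, "dz": 0, "spin": 0, "hand": 0.6}, {"dx": 0, "dy": 0, "dz": 0, "spin": 0, "hand": 0.6}])

```text
t: 2.6
eef_pos: [0.4564, 0.0542, 0.2352]
ee_rot: [-1.234, 1.57, 0.405]
force: [-0.1, -0.5, 0.1]
width: 0.0349
```

```bash
python3 - <<'E'
from h import *
s=status.get_state()
M=R.from_euler("xyz",s["ee_rot"]).as_matrix();print(s["t"],s["eef_pos"],M.round(3).tolist(), "jaw angle",np.degrees(np.arctan2(M[1,1],M[0,1])),s["force"])
cv2.imwrite("pics/s1.png",cv2.resize(viewer.grab_frame("side")[:,:,::-1][100:330,100:400],None,fx=2.5,fy=2.5))
E
```

```text
2.6 [0.45637564 0.05419386 0.23520426] [[0.001, -0.998, -0.068], [0.0, -0.068, 0.998], [-1.0, -0.001, 0.0]] jaw angle -176.10496525174787 [-0.14179874 -0.52359204  0.12529196]
```

View pics/s1.png

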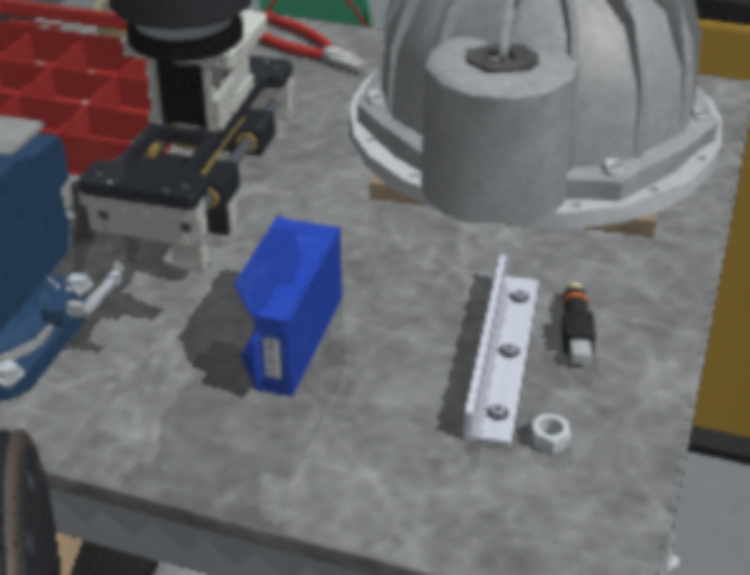

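The picture shows the fingers (crop ~(205,265)) standing on the mouth side, level with the upper rim, and the bin untouched. I'll push now.

Emit:
apply_moves(commands=[{"dx": 0, "dy": -8, "dz": 0, "spin": 0, "hand": 0.6}, {"dx": 0, "dy": -8, "dz": 0, "spin": 0, "hand": 0.6}, {"dx": 0, "dy": -6, "dz": 0, "spin": 0, "hand": 0.6}, {"dx": 0, "dy": -6, "dz": 0, "spin": 0, "hand": 0.6}, {"dx": 0, "dy": -6, "dz": 0, "spin": 0, "hand": 0.6}])

```text
t: 3.28
eef_pos: [0.4562, 0.0196, 0.2347]
ee_rot: [-1.113, 1.571, 0.525]
force: [-0.1, 0.7, 0.2]
width: 0.0348
```

Emit:
apply_moves(commands=[{"dx": 0, "dy": -5, "dz": 0, "spin": 0, "hand": 0.6}, {"dx": 0, "dy": -5, "dz": 0, "spin": 0, "hand": 0.6}, {"dx": 0, "dy": -5, "dz": 0, "spin": 0, "hand": 0.6}, {"dx": 0, "dy": 0, "dz": 0, "spin": 0, "hand": 0.6}, {"dx": 0, "dy": 0, "dz": 0, "spin": 0, "hand": 0.6}])

```text
t: 3.9
eef_pos: [0.4561, 0.0051, 0.2346]
ee_rot: [1.925, 1.571, -2.72]
force: [0.4, -0.0, 0.0]
width: 0.0352
```

```bash
python3 - <<'E'
from h import *
cv2.imwrite("pics/s2.png",cv2.resize(viewer.grab_frame("side")[:,:,::-1][100:330,100:400],None,fx=2.5,fy=2.5))
E
```

```text
(no output)
```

View pics/s2.png

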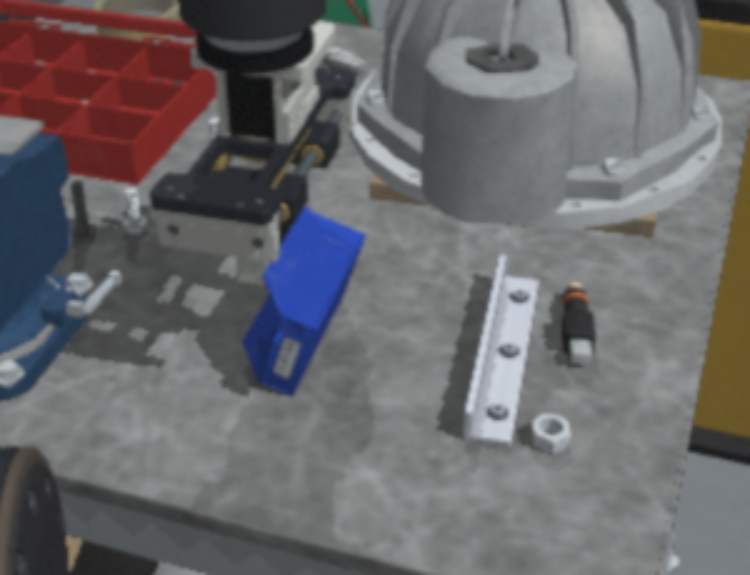

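The bin has tipped about 20° against the fingers, and the heel's front corner is still at crop (292,393). I'll continue gently.

Emit:
apply_moves(commands=[{"dx": 0, "dy": -4, "dz": 0, "spin": 0, "hand": 0.6}, {"dx": 0, "dy": -4, "dz": 0, "spin": 0, "hand": 0.6}, {"dx": 0, "dy": -3, "dz": 0, "spin": 0, "hand": 0.6}, {"dx": 0, "dy": -3, "dz": 0, "spin": 0, "hand": 0.6}, {"dx": 0, "dy": 0, "dz": 0, "spin": 0, "hand": 0.6}])

```text
t: 4.58
eef_pos: [0.4561, -0.0092, 0.2346]
ee_rot: [1.891, 1.571, -2.754]
force: [0.6, 0.2, -0.4]
width: 0.0351
```

```bash
python3 - <<'E'
from h import *
cv2.imwrite("pics/s3.png",cv2.resize(viewer.grab_frame("side")[:,:,::-1][100:330,100:400],None,fx=2.5,fy=2.5))
E
```

```text
(no output)
```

View pics/s3.png

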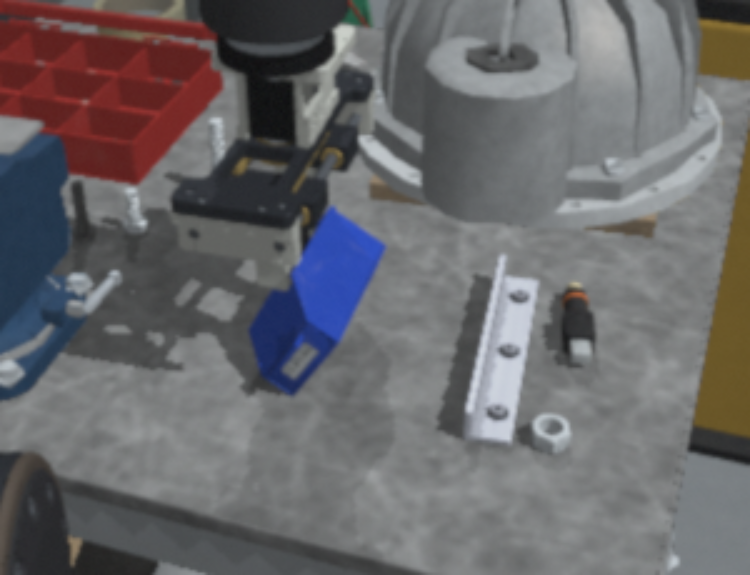

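Heel still in place, tilt roughly 35°. A little more.

Emit:
apply_moves(commands=[{"dx": 0, "dy": -4, "dz": 0, "spin": 0, "hand": 0.6}, {"dx": 0, "dy": -4, "dz": 0, "spin": 0, "hand": 0.6}, {"dx": 0, "dy": -3, "dz": 0, "spin": 0, "hand": 0.6}, {"dx": 0, "dy": -3, "dz": 0, "spin": 0, "hand": 0.6}, {"dx": 0, "dy": 0, "dz": 0, "spin": 0, "hand": 0.6}])

```text
t: 5.25
eef_pos: [0.4561, -0.0232, 0.2347]
ee_rot: [1.524, 1.571, -3.121]
force: [-0.5, -0.1, 0.1]
width: 0.035
```

```bash
python3 - <<'E'
from h import *
cv2.imwrite("pics/s4.png",cv2.resize(viewer.grab_frame("side")[:,:,::-1][100:330,100:400],None,fx=2.5,fy=2.5))
E
```

```text
(no output)
```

View pics/s4.png

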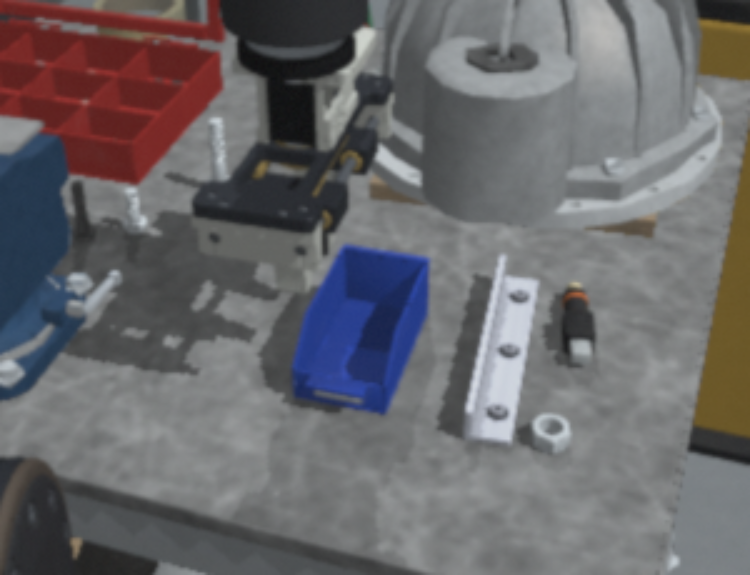

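The bin stands upright, mouth up. I'll back off, then measure it.

Emit:
apply_moves(commands=[{"dx": 0, "dy": 12, "dz": 0, "spin": 0, "hand": 0.6}, {"dx": 0, "dy": 16, "dz": 0, "spin": 0, "hand": 0.6}, {"dx": 0, "dy": 20, "dz": 0, "spin": 2.8, "hand": 0.15}, {"dx": 0, "dy": 0, "dz": 0, "spin": 0, "hand": 0.15}, {"dx": 0, "dy": 0, "dz": 0, "spin": 0, "hand": 0.15}])

```text
t: 5.92
eef_pos: [0.456, 0.0255, 0.2346]
ee_rot: [1.874, 1.571, -2.721]
force: [0.1, 0.5, 0.5]
width: 0.0592
```

```bash
python3 - <<'E'
from h import *
a=viewer.grab_frame("top")[:,:,::-1];cv2.imwrite("pics/t5.png",a)
b=viewer.grab_frame("side")[:,:,::-1];cv2.imwrite("pics/s5.png",b)
crop(a,190,140,160,120,5,"pics/topc5.png");crop(b,180,170,175,130,4.5,"pics/sidec5.png")
E
```

```text
(no output)
```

View pics/topc5.png

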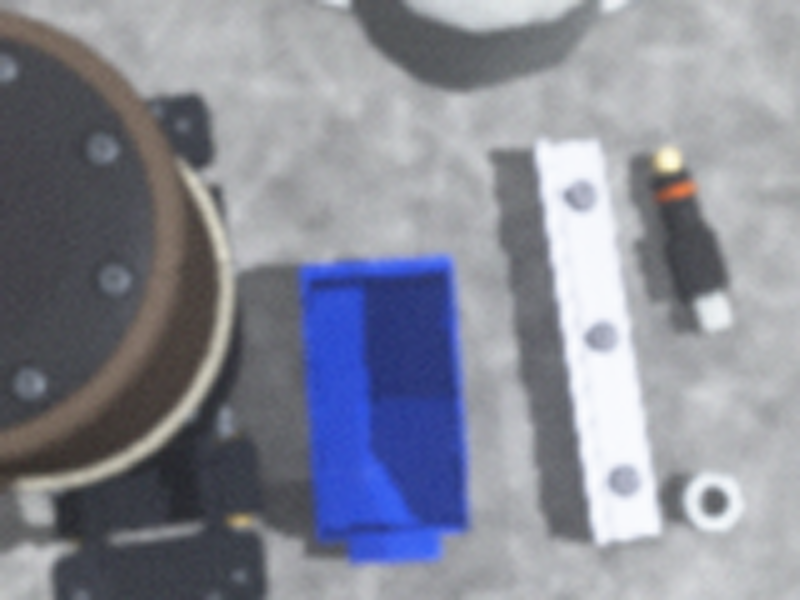

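View pics/sidec5.png

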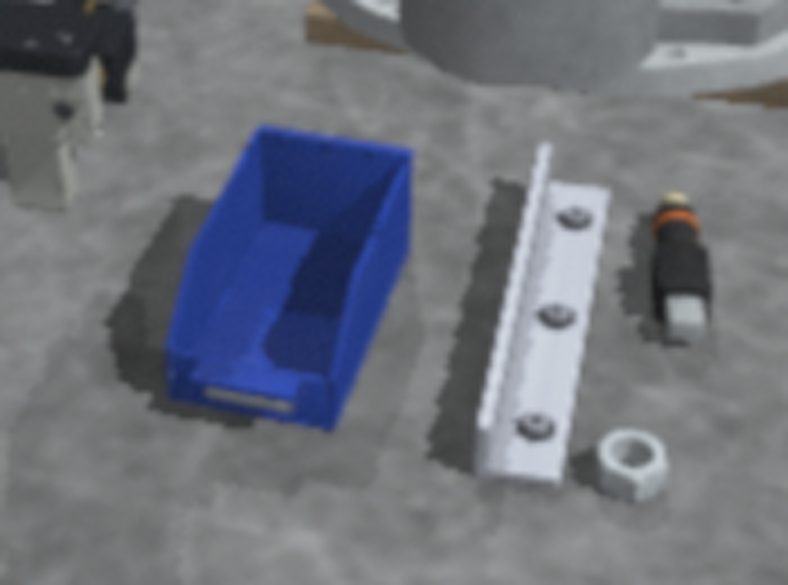

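```bash
cat >> h.py <<'E'
T=lambda x,y:(190+(x+.5)/5-.5,140+(y+.5)/5-.5)
S=lambda x,y:(180+(x+.5)/4.5-.5,170+(y+.5)/4.5-.5)
A=np.array([382.6,-162.]);B=np.array([560.,-141.3]);ux=(B-A)/np.linalg.norm(B-A);uy=np.array([-ux[1],ux[0]]);O=(A+B)/2
def rc(p): p=p[:2]*1e3-O;return np.array([p@ux,p@uy]).round(1)
E
python3 - <<'E'
from h import *
for k,x,y,z in(("back left",302,267,.05),("back right",452,257,.05),("front left",318,541,.024),("front right",468,529,.024)):
    p=onz("top",*T(x,y),z);print(k,(p*1e3).round(1),rc(p))
for k,x,y,z in(("front right bottom",332,431,0),("front left bottom",170,402,0),("back right top",412,150,.05),("back right bottom",411,244,0)):
    p=onz("side",*S(x,y),z);print(k,(p*1e3).round(1),rc(p))
E
```

```text
back left [502.5 -35.8  50. ] [ 44.5 111.4]
back right [ 505.9 -100.5   50. ] [40.3 46.8]
front left [385.2 -40.7  24. ] [-72.6 120.1]
front right [ 389.4 -106.3   24. ] [-76.1  54.5]
front right bottom [ 387.6 -106.2    0. ] [-77.9  54.9]
front left bottom [383. -43.   0.] [-75.1 118.1]
back right top [ 502.2 -101.1   50. ] [36.5 46.6]
back right bottom [ 505.3 -100.8    0. ] [39.7 46.6]
```

Emit:
apply_moves(commands=[{"dx": -10, "dy": 0, "dz": 0, "spin": 0, "hand": 0.15}, {"dx": -8, "dy": 0, "dz": -15, "spin": 0, "hand": 0.15}, {"dx": 0, "dy": 0, "dz": -20, "spin": 0, "hand": 0.15}, {"dx": 0, "dy": 0, "dz": -9, "spin": 0, "hand": 0.15}, {"dx": 0, "dy": 0, "dz": 0, "spin": 0, "hand": 0.15}])

```text
t: 6.65
eef_pos: [0.4378, 0.0248, 0.1903]
ee_rot: [1.962, 1.569, -2.634]
force: [0.8, 1.1, 0.4]
width: 0.0746
```

Emit:
apply_moves(commands=[{"dx": 1, "dy": -8, "dz": 0, "spin": 0, "hand": 0.15}, {"dx": 1, "dy": -8, "dz": 0, "spin": 0, "hand": 0.15}, {"dx": 1, "dy": -8, "dz": 0, "spin": 0, "hand": 0.15}, {"dx": 1, "dy": -6, "dz": 0, "spin": 0, "hand": 0.15}, {"dx": 1, "dy": -5, "dz": 0, "spin": 0, "hand": 0.15}])

```text
t: 7.28
eef_pos: [0.4432, -0.0105, 0.1907]
ee_rot: [-1.345, 1.571, 0.342]
force: [0.3, 0.5, -0.1]
width: 0.0747
```

```bash
python3 - <<'E'
from h import *
s=status.get_state();M=R.from_euler("xyz",s["ee_rot"]).as_matrix();print("jaw",np.degrees(np.arctan2(M[1,1],M[0,1]))+180,s["eef_pos"],rc(s["eef_pos"]),s["width"],s["force"])
print("rail",np.degrees(np.arctan2(ux[1],ux[0])))
b=viewer.grab_frame("side")[:,:,::-1];crop(b,150,170,200,150,4,"pics/sidec6.png")
E
```

```text
jaw 6.662482230294131 [ 0.44321571 -0.01046691  0.1907459 ] [-11.5 143.5] 0.07469222308731796 [ 0.31312139  0.46478256 -0.14553376]
rail 6.65548717058846
```

View pics/sidec6.png

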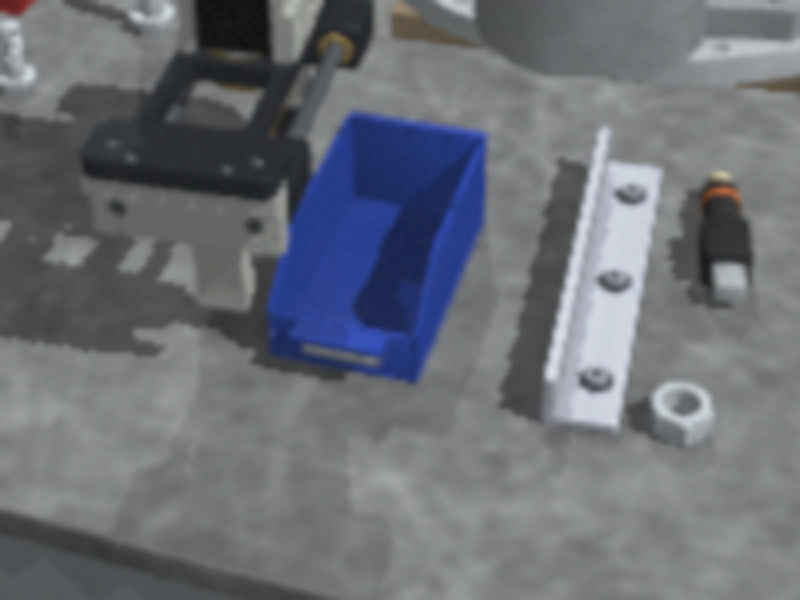

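Emit:
apply_moves(commands=[{"dx": -4, "dy": -4, "dz": 0, "spin": 0, "hand": 0.15}, {"dx": -1, "dy": -4, "dz": 0, "spin": 0, "hand": 0.15}, {"dx": 0.5, "dy": -4, "dz": 0, "spin": 0, "hand": 0.15}, {"dx": 0.5, "dy": -4, "dz": 0, "spin": 0, "hand": 0.15}, {"dx": 0.5, "dy": -4, "dz": 0, "spin": 0, "hand": 0.15}])

```text
t: 7.95
eef_pos: [0.4397, -0.0301, 0.1907]
ee_rot: [-0.039, 1.571, 1.648]
force: [0.3, 1.2, -0.0]
width: 0.0748
```

Emit:
apply_moves(commands=[{"dx": 1, "dy": -4, "dz": 0, "spin": 0, "hand": 0.15}, {"dx": 1.3, "dy": -4, "dz": 0, "spin": 0, "hand": 0.15}, {"dx": 1.3, "dy": -4, "dz": 0, "spin": 0, "hand": 0.15}, {"dx": 1.3, "dy": -4, "dz": 0, "spin": 0, "hand": 0.15}, {"dx": 1.3, "dy": -4, "dz": 0, "spin": 0, "hand": 0.15}])

```text
t: 8.57
eef_pos: [0.4459, -0.0502, 0.1907]
ee_rot: [-0.817, 1.571, 0.871]
force: [-0.8, 1.5, 1.2]
width: 0.0745
```

```bash
python3 - <<'E'
from h import *
s=status.get_state();print(rc(s["eef_pos"]),s["force"])
a=viewer.grab_frame("top")[:,:,::-1];crop(a,190,140,160,120,5,"pics/topc7.png")
b=viewer.grab_frame("side")[:,:,::-1];crop(b,180,170,175,130,4.5,"pics/sidec7.png")
E
```

```text
[-13.4 103.7] [-0.79242004  1.52836402  1.21813784]
```

View pics/topc7.png

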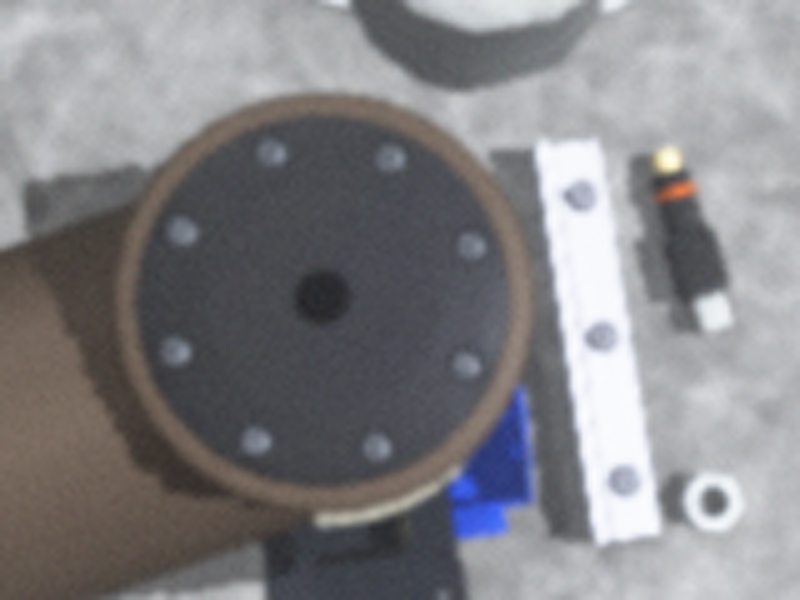

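View pics/sidec7.png

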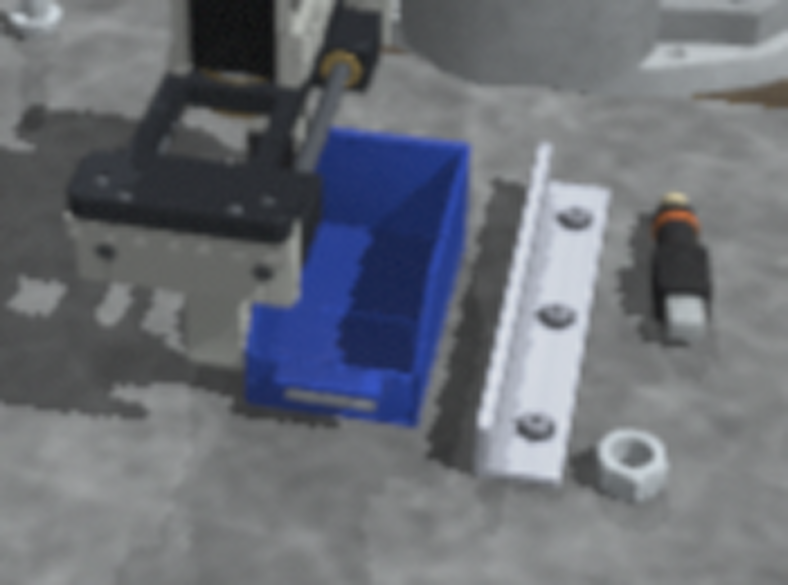

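```bash
python3 - <<'E'
from h import *
p=onz("top",*T(531,502),.024);print(rc(p))
for k,x,y,z in(("frb",417,427,0),("brt",470,144,.05)):
    p=onz("side",*S(x,y),z);print(k,rc(p))
E
```

```text
[-68.1  25.6]
frb [-69.1  24.3]
brt [45.5 24.6]
```

The bin is now parallel to the rail (front and back corners both about 25 mm away) and reaches from -69 to +46 mm along it, so the sideways drift works. Continuing.

Emit:
apply_moves(commands=[{"dx": 1.3, "dy": -4, "dz": 0, "spin": 0, "hand": 0.15}, {"dx": 1.5, "dy": -4, "dz": 0, "spin": 0, "hand": 0.15}, {"dx": 1.5, "dy": -4, "dz": 0, "spin": 0, "hand": 0.15}, {"dx": 1.5, "dy": -4, "dz": 0, "spin": 0, "hand": 0.15}, {"dx": 1.5, "dy": -4, "dz": 0, "spin": 0, "hand": 0.15}])

```text
t: 9.3
eef_pos: [0.4532, -0.0702, 0.1906]
ee_rot: [1.78, 1.571, -2.816]
force: [-0.3, 0.4, 0.2]
width: 0.0747
```

Emit:
apply_moves(commands=[{"dx": 0.2, "dy": -1.5, "dz": 0, "spin": 0, "hand": 0.15}, {"dx": 0.2, "dy": -1.5, "dz": 0, "spin": 0, "hand": 0.15}, {"dx": 0.1, "dy": -1, "dz": 0, "spin": 0, "hand": 0.15}, {"dx": 0.1, "dy": -1, "dz": 0, "spin": 0, "hand": 0.15}, {"dx": 0, "dy": 0, "dz": 0, "spin": 0, "hand": 0.15}])

```text
t: 9.93
eef_pos: [0.4535, -0.074, 0.1907]
ee_rot: [-0.195, 1.57, 1.493]
force: [-3.4, 12.7, 3.0]
width: 0.0746
```

```bash
python3 - <<'E'
from h import *
s=status.get_state();print(rc(s["eef_pos"]),s["force"])
b=viewer.grab_frame("side")[:,:,::-1];crop(b,180,170,175,130,4.5,"pics/sidec8.png")
E
```

```text
[-8.6 79.2] [-3.39266981 12.68105141  3.00653625]
```

View pics/sidec8.png

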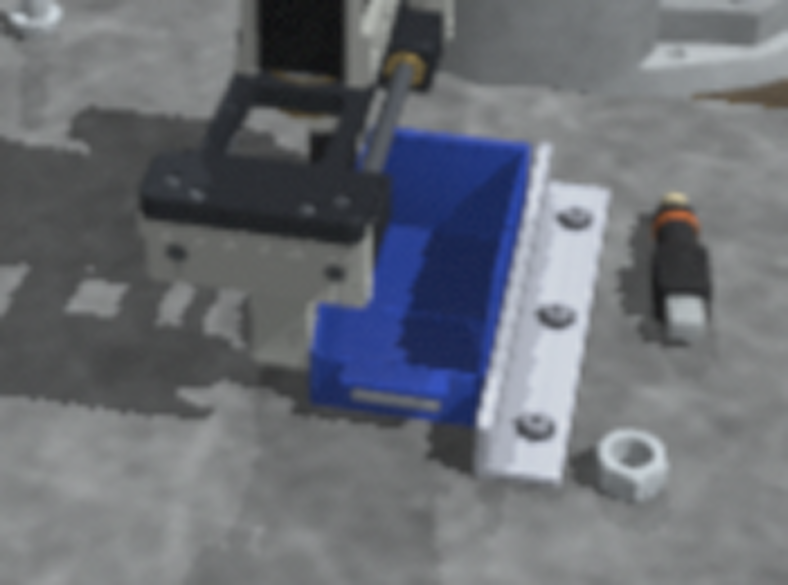

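Contact with the rail: force 12.7 N, blue against the face along its whole length (crop (478,424) to (530,145)). I'll back straight off, raise and check.

Emit:
apply_moves(commands=[{"dx": -0.3, "dy": 3, "dz": 0, "spin": 0, "hand": 0.15}, {"dx": -0.6, "dy": 5, "dz": 0, "spin": 0, "hand": 0.15}, {"dx": -2, "dy": 16, "dz": 0, "spin": 0, "hand": 0.15}, {"dx": -4, "dy": 30, "dz": 0, "spin": 0, "hand": 0.15}, {"dx": -4, "dy": 30, "dz": 0, "spin": 0, "hand": 0.15}])

```text
t: 10.6
eef_pos: [0.4427, 0.0098, 0.1907]
ee_rot: [-2.758, 1.571, -1.071]
force: [0.9, -0.5, 0.0]
width: 0.0745
```

Emit:
apply_moves(commands=[{"dx": 0, "dy": 0, "dz": 40, "spin": 0, "hand": 0.15}, {"dx": 0, "dy": 0, "dz": 50, "spin": 0, "hand": 0.15}, {"dx": 0, "dy": 30, "dz": 50, "spin": 0, "hand": 0.15}, {"dx": 0, "dy": 45, "dz": 50, "spin": 0, "hand": 0.15}, {"dx": 0, "dy": 45, "dz": 20, "spin": 0, "hand": 0.15}])

```text
t: 11.22
eef_pos: [0.4428, 0.1269, 0.4003]
ee_rot: [-1.119, 1.566, 0.568]
force: [1.3, 0.5, -0.8]
width: 0.0746
```

Emit:
apply_moves(commands=[{"dx": 0, "dy": 20, "dz": 0, "spin": 0, "hand": 0.15}, {"dx": 0, "dy": 0, "dz": 0, "spin": 0, "hand": 0.15}, {"dx": 0, "dy": 0, "dz": 0, "spin": 0, "hand": 0.15}, {"dx": 0, "dy": 0, "dz": 0, "spin": 0, "hand": 0.15}, {"dx": 0, "dy": 0, "dz": 0, "spin": 0, "hand": 0.15}])

```text
t: 11.85
eef_pos: [0.4429, 0.1452, 0.3968]
ee_rot: [2.223, 1.57, -2.374]
force: [0.5, -0.9, 0.4]
width: 0.0746
```

```bash
python3 - <<'E'
from h import *
a=viewer.grab_frame("top")[:,:,::-1];cv2.imwrite("pics/t9.png",a);crop(a,190,140,160,120,5,"pics/topc9.png")
b=viewer.grab_frame("side")[:,:,::-1];crop(b,180,170,175,130,4.5,"pics/sidec9.png")
E
```

```text
(no output)
```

View pics/topc9.png

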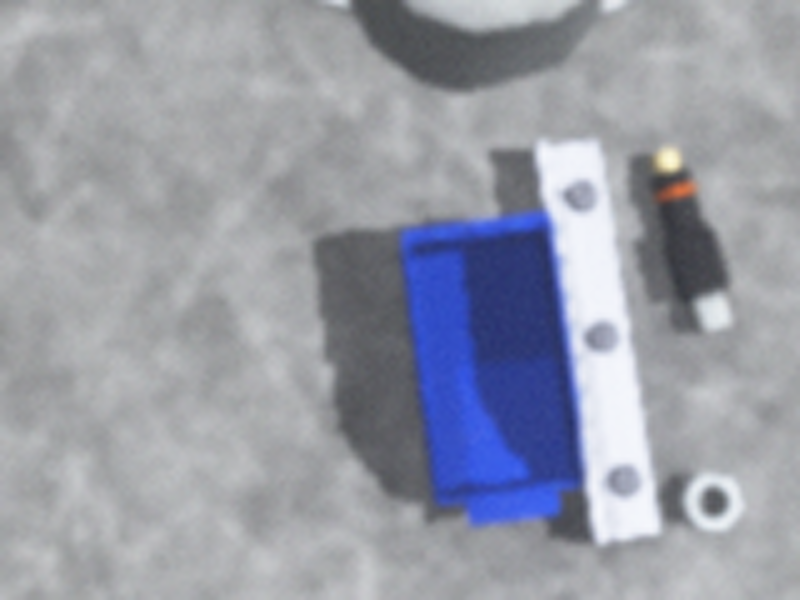

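View pics/sidec9.png

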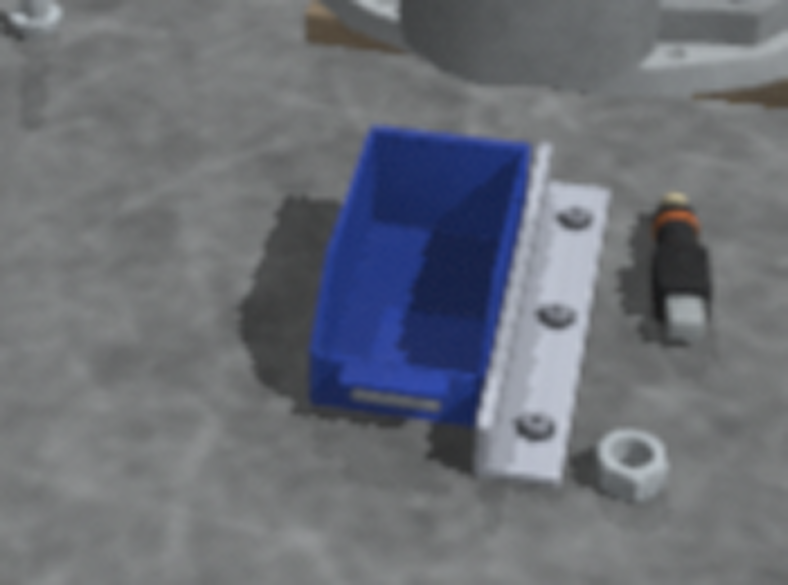

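```bash
python3 - <<'E'
from h import *
for k,x,y,z in(("bl",402,231,.05),("br",550,213,.05),("fl",437,504,.024),("fr",582,486,.024)): print(k,rc(onz("top",*T(x,y),z)))
for k,x,y,z in(("bl",373,127,.05),("fl",312,402,0)): print("side",k,rc(onz("side",*S(x,y),z)))
a=cv2.imread("pics/top0.png");b=cv2.imread("pics/t9.png")
print(cv2.absdiff(a,b)[140:195,160:200].max(), cv2.absdiff(a,b)[165:250,318:345].max())
E
```

```text
bl [54.4 66.6]
br [53.8  2.2]
fl [-63.6  66.5]
fr [-64.1   2.5]
side bl [49.1 65.1]
side fl [-63.8  65.6]
20 20
```

```bash
python3 -c "
from station import arm
print(arm.job_done())"
```

```text
the job is handed in; nothing more can be done
None
```

The bin now stands on its base, mouth up, with its long side against the rail, and the job is handed in at about 12 s of the 40 s allowed. I tipped it over its heel with the fingertips at the mouth rim. Then I pushed it along low down with both fingers, without gripping or lifting it, until it met the rail at about 13 N. After that I backed off and raised the gripper clear.

**Flush:** in the top view the bin's far side lies 66.6 mm (back) and 66.5 mm (front) from the rail face, and the side view gives 65.1 and 65.6 mm. The bin is 66 mm wide, so it is flush and parallel.

**One disagreement:** the rail-side rim read 2.2 to 2.5 mm off the face in the top view. That edge pair gives a bin only 64 mm wide. I put it down to the roughly 2 mm calibration error, since the other readings and the contact force agree on contact.

**Ends:** the base reaches from about -64 to +50 mm along the rail. With the lips it is about -75 to +54 mm, inside the rail's ±90 mm.

**Other parts:** the bolt, sensor and nut areas differ between the first and last top pictures by no more than 20 grey levels out of 255. I took that as noise, and the sensor and nut also look unmoved in the pictures.

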